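# Zero the watch case leak tester

## Task

Zero the leak tester on the watchmaker's bench: first press its open lid fully shut, past the catch, so that it stays shut. Then take the stylus (the tallest tool in the wooden block, with the slim plain straight handle) and reach its steel rod down through the small hole in the tester's deck to push the recessed button fully down and hold it there; finish while still gripping the stylus and holding the button down. Leave the other two tools in the block and everything else on the bench where it is.

Things in the scene. Friction and masses are not known exactly. Their poses are not given: they have to be found in the camera images.
- tester: white leak tester bolted to the bench, 170 (x) x 260 (y) x 70 mm high; origin at its underside's centre, x from its front (robot's side) to its back. +y half: open chamber with the lid. -y half: flat deck, 70 mm up, with the button's hole between two low black knobs (20 mm wide, 8 mm high, 38 mm either side of the hole) and a flat dark display behind. Place and yaw vary; it does not move.
- lid (a joint): angle of the aluminium lid (rad): 0 shut, grows as it opens upward about the hinge at the tester's back; starts at 0.45 to 0.85. It stays where left (stiff hinge, about 1 N at the tab). From 0.09 down a ball catch resists: 5 to 8 N downward at the tab gets past; below 0.04 the catch pulls it shut and keeps it shut.
- lid_hinge (a point): point on the lid's hinge axis, midway along it; the tester's (+85, +65, 70) mm, level with the shut lid's underside. The axis is the tester's y. The frame turns with the lid: -x points from hinge to the lid's front edge, z out of its top face. The lid plate is 170 mm long (along -x), 130 wide, 12 thick.
- lid_tab (a point): centre of the top face of the lid's front tab, the place to press: 180 mm from the hinge along the lid's -x and 12 mm out along its z. The tab is 50 mm wide and reaches from 166 to 192 mm from the hinge. Frame turns with the lid. When shut it lies 82 mm above the bench, overhanging the tester's front.
- bore_mouth (a point): centre of the round hole in the tester's deck, at the level of the deck's top, 70 mm above the bench; the tester's (-30, -65, 70) mm. The hole is vertical, 13 mm in diameter with a 2 mm chamfer; the button lies 25 mm down in it. Axes as the tester's.
- zero_button (a joint): travel of the recessed button (m): 0 up, 0.006 fully down (stop). Spring: about 1.2 N to start, 4.2 N fully down. It springs back when let go.
- button_top (a point): centre of the button's round top face (12 mm across), 25 mm below the hole's mouth when up.
- stylus: stylus standing in one of the block's sockets (which one varies): black round handle, 14 mm across, 85 mm long, above a steel rod 6 mm across, 50 mm long, with a round end; about 35 g. Origin at the rod's lower end, z towards the handle. In the block the handle reaches from 55 to 140 mm above the bench, the rod's end is 5 mm above it; lift 50 mm or more to free it.
- stylus_tip (a point): lower end of the stylus's steel rod.
- stylus_grip (a point): point on the handle's axis 105 mm above the rod's end, 30 mm below the handle's top: a good place to grip.
- tool_block: wooden tool block fixed to the bench, 180 (x) x 60 (y) x 55 mm high, three vertical 8 mm through sockets in a row along its x, 58 mm apart; origin at its underside's centre. Grip a tool on its two sides along the block's y. Place and yaw vary; tester and block may swap sides of the bench.
- screwdriver: screwdriver standing in the block: fat black handle 22 mm across with a 26 mm wide flat steel cap, its top 58 mm above the block; origin at the lower end. Not used: leave it in its socket.
- case_press: case press standing in the block: black handle ending in a 30 mm dark wooden ball, its top 67 mm above the block; origin at the lower end. Not used: leave it in its socket.
- parts_pot: white round plastic pot, 42 mm across, 28 mm high, near the block; origin at the underside's centre. Leave alone.
- movement_ring: brass ring, 44 mm across, 16 mm high, near the block; origin at the underside's centre. Leave alone.
- crystal_jar: small glass jar with metal cap, 48 mm across, 42 mm high, in front of the tester; origin at the underside's centre. Leave alone.
- loupe: black eye loupe, 36 mm across, 33 mm high, in front of the tester; origin at the underside's centre. Leave alone.
- parts_tray: grey divided parts tray, 110 x 160 mm, 22 mm high, at the back of the bench; origin at the underside's centre. Leave alone.

How it is judged:
By the outcome, as a careful person would: the job done as asked, in the order asked, and still so for the second after the job is handed in, while the arm keeps its last pose, push and grip.
It also fails if it takes over 54 s, if anything falls off the work surface, if the arm or the gripper's body presses on something with over 40 N, if the wrist force passes 120 N, or if a joint passes its speed limit or range.

## Robot

A 7-joint arm with a two-finger parallel gripper is mounted at the origin on the work surface. World frame = base frame: x ahead of the robot, y to its left, z up, the work surface at z = 0. Lengths are in m, angles in rad, forces in N, time in s.
With the tool pointing down it reaches from about 0.4 to 0.85 m from the base axis. Payload 4.5 kg.
Tool frame: the origin (TCP) lies between the finger pads; the fingertips stand 8 mm ahead of it and the grasp point (between the pads) lies 11 mm behind it; z points along the fingers, y is the direction in which the jaws open and shut (so a half turn about z gives the same grasp; the last joint's range is limited). The gripper opens to 88 mm and grips with 3 to 60 N. Pads are 18 mm wide; open, the fingers measure 123 mm over their backs; the gripper's body (75 mm by 187 mm) begins 45 mm behind the grasp point.
Start: joints at [-1.103, 0.689, -0.195, 1.565, 0.157, 0.902, -0.215], TCP at [0.263, 0.567, 0.247] pointing down, gripper open.
Joint ranges: [-3.01, 3.01], [-0.46, 2.08], [-1.47, 1.51], [0.13, 2.56], [-1, 4.14], [0.04, 2.09], [-2.66, 2.66]. Speed limits (rad/s): [2.57, 2.57, 3.14, 3.14, 3.14, 3.14, 3.14].

## Interface

Orientations are given as a unit quaternion [x, y, z, w].
In Python, from plant import r gives the robot as it stands.
- The arm moves only by the tool carry_out, never from a script. Its argument "commands" is a list that holds one entry, the list of rows, each a list of 7 numbers: the turn, a rotation vector about the tool's x, y, z in rad, then the shift along the tool's x, y, z in cm, then the finger opening in cm, from 0 to 8.81. A call has 1 to 10 rows; each row is the pose to reach, as a shift and turn from the pose commanded when the call began, along the tool's axes at that moment; what a row does not reach only later rows make up. A row lasts 1/12 s, in which the tool goes at most 41.7 mm and 7.16 degrees, less where a joint would pass 70% of its speed; a pose out of reach is approached as far as the arm can. A call with a gripper value outside its range is refused whole. The fingers move at their own pace and stop on an object; "force" is the grip in N (left out, the last holds). Time passes only in rows, so rows that repeat a pose let the fingers close. It gives the time, the measured TCP pose, the force and the opening at its end, in the units of the state.
- r.get_state(): the state, without advancing time (a new reading comes with each control period).
- r.snapshot(name): name is "scene" or "top"; returns a dict with "pixels" (480x640x3 uint8, red, green, blue), "mtx" (3x3 intrinsics, pixels), "xyz" and "rotation" of the camera in the world. Camera axes: x right, y down, z forward; pixel columns grow to the right and rows downward; lengths in m; the calibration is good to about 2 mm. A picture is of the moment at which its call begins. There is no depth.
- r.finish_job(): hands the job in, once; it reports no verdict.
The state is a dict: "clock": time; "q": joint angles; "qd": joint speeds; "joint_torque": joint torques, N m; "tool_pos": TCP position; "eef_rot": TCP orientation; "contact_force": force on the tool from outside, world axes, zero at the start; "moment": the same for the moment, N m; "opening": opening from 0.0 (shut) to 1.0 (fully open).
Only numpy, scipy, OpenCV 4.12 (cv2) and the standard library are available. Lean on these libraries where they do the work, as an engineer would, in place of code of your own. Each camera call takes 0.05 s, during which the arm holds its last target.

## Working session

There is one attempt and no reset: what is moved stays moved. The work goes in short steps, Python scripts to look and compute and a tool call to move; the robot and the scene stay as the last step left them, time stands still between calls to the robot, and variables do not carry over. Pictures are saved under pics/ and viewed, and the job is handed in when it is done.

Besides the shell and the picture viewer there is one more tool, called after "Emit:" in YAML: its name, and indented under it one key for each argument. carry_out: Moves the arm, as the interface text tells. Its arguments: {"type":"object","properties":{"commands":{"type":"array"},"force":{"type":"number"}},"required":["commands"]}

```bash
ls; mkdir -p pics
python3 - <<'E'
from plant import r
import cv2,pickle
s=r.get_state();print(s)
for n in("scene","top"):
    d=r.snapshot(n);pickle.dump(d,open(f"{n}0.pkl","wb"));cv2.imwrite(f"pics/{n}0.png",d["pixels"][:,:,::-1]);print(n,d["mtx"],d["xyz"],d["rotation"])
E
```

```text
pics
{'clock': 0.0, 'q': array([-1.10320611,  0.68997843, -0.19452427,  1.56630543,  0.15731656,
        0.90248122, -0.21509619]), 'qd': array([ 0.0001603 ,  0.00052831, -0.00069004,  0.00069199, -0.00140863,
        0.00116928, -0.00053602]), 'joint_torque': array([ 4.91746014e-04, -5.27564156e+01, -1.26620583e+00, -1.53433979e+01,
       -5.24853403e-02,  6.46597429e-03,  1.71063621e-04]), 'tool_pos': array([0.26248738, 0.56655526, 0.24592402]), 'eef_rot': array([ 2.15148784e-01,  9.76580877e-01, -8.80314931e-04, -1.26365862e-04]), 'contact_force': array([ 0.04644146, -0.5991409 ,  0.2893432 ]), 'moment': array([-0.02873521, -0.01116182,  0.01386215]), 'opening': 0.9969757958644818}
scene [[610.33936488   0.         327.66623702]
 [  0.         610.33936488 239.30426933]
 [  0.           0.           1.        ]] [ 1.30559358 -0.80908833  0.99368391] [ 0.84626143  0.31956183 -0.14816241 -0.39971205]
top [[492.34422428   0.         318.81011222]
 [  0.         492.34422428 238.46998838]
 [  0.           0.           1.        ]] [ 0.5288128  -0.02760593  0.93792397] [ 0.71375169 -0.69872623  0.01989476 -0.04409498]
```

View pics/scene0.png

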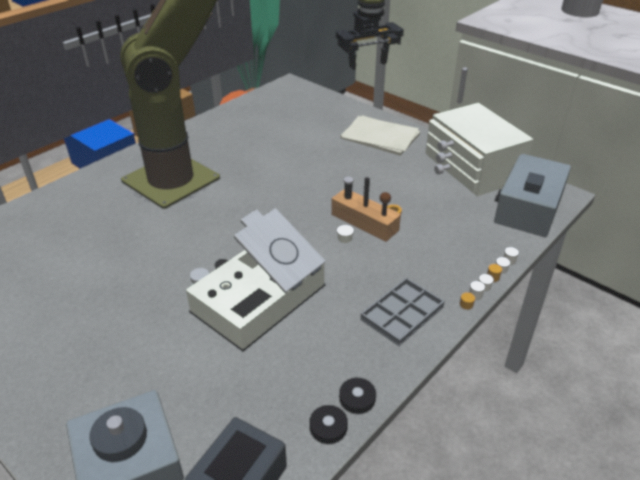

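View pics/top0.png

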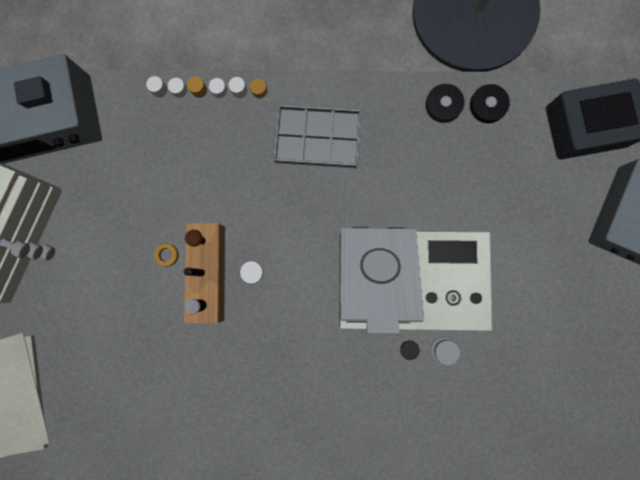

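The scene view shows the tester with its lid open and the stylus as the tallest tool, in the block's middle socket. In the top view the bore ring is at about (453,298), the knobs at (431,297) and (475,298), the lid tab at about (382,326), and the stylus at about (193,272).

```bash
cat > h.py <<'E'
import numpy as np,cv2,pickle
from scipy.spatial.transform import Rotation as R
def ray(d,uv):
    K=d["mtx"];uv=np.asarray(uv,float)
    v=np.array([(uv[0]-K[0,2])/K[0,0],(uv[1]-K[1,2])/K[1,1],1]);return np.array(d["xyz"]),R.from_quat(d["rotation"]).apply(v)
def onz(d,uv,z):
    o,v=ray(d,uv);return o+v*(z-o[2])/v[2]
def tri(d1,p1,d2,p2):
    o1,a=ray(d1,p1);o2,b=ray(d2,p2);a/=np.linalg.norm(a);b/=np.linalg.norm(b)
    t=np.linalg.lstsq(np.c_[a,-b],o2-o1,rcond=None)[0];x=o1+t[0]*a;y=o2+t[1]*b
    return (x+y)/2,np.linalg.norm(x-y)
def proj(d,P):
    c=R.from_quat(d["rotation"]).inv().apply(np.asarray(P)-d["xyz"]);u=d["mtx"]@(c.T/c.T[2]);return u[:2].T
def load(n):return pickle.load(open(n+".pkl","rb"))
def crop(d,x0,y0,w,h,k,name):
    im=d["pixels"][y0:y0+h,x0:x0+w,::-1];cv2.imwrite("pics/"+name,cv2.resize(im,None,fx=k,fy=k,interpolation=cv2.INTER_CUBIC))
E
python3 - <<'E'
from h import *
t=load("top0");s=load("scene0")
crop(t,330,220,170,130,4,"a.png");crop(t,145,215,130,115,5,"b.png")
crop(s,180,200,150,150,4,"c.png");crop(s,325,165,85,85,7,"d.png")
E
```

```text
(no output)
```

View pics/a.png

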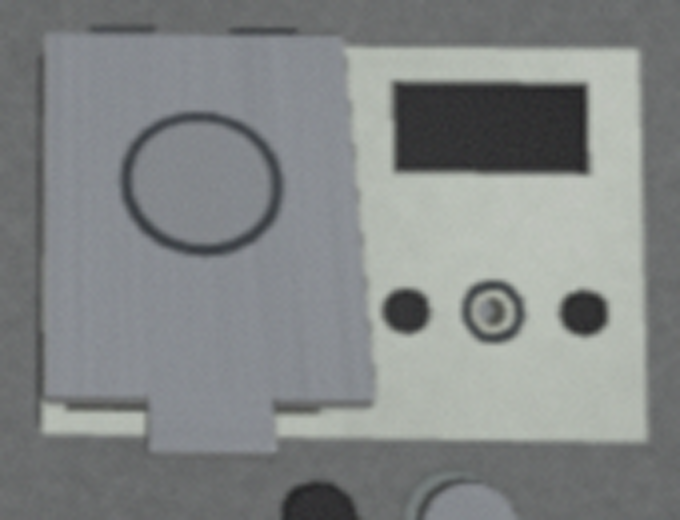

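View pics/b.png

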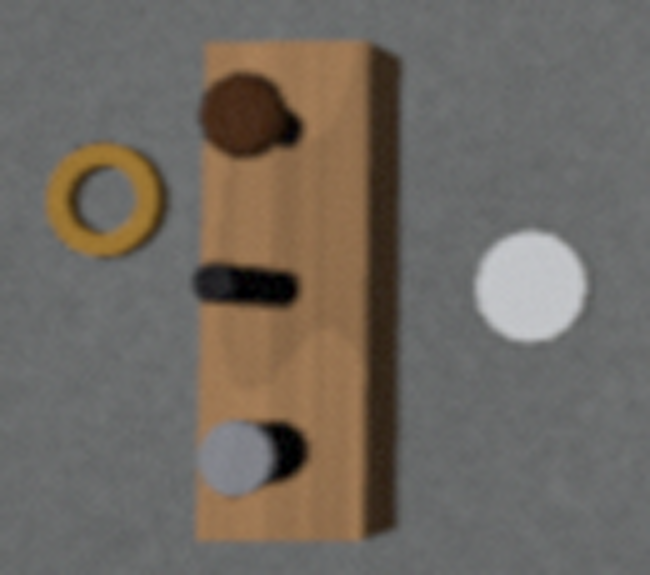

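View pics/c.png

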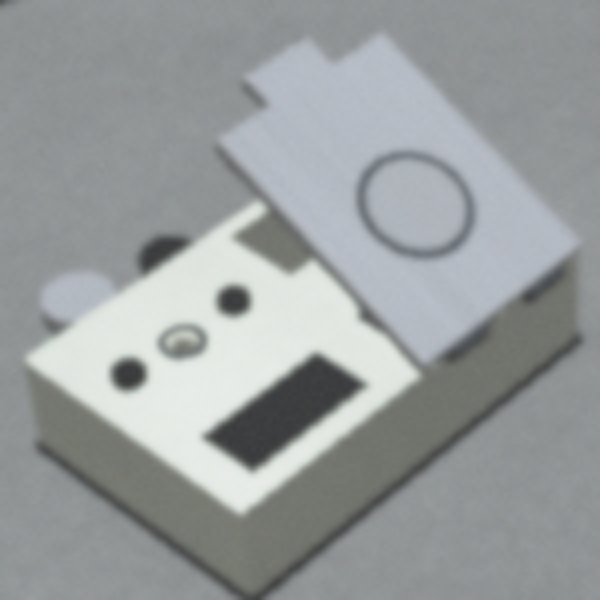

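View pics/d.png

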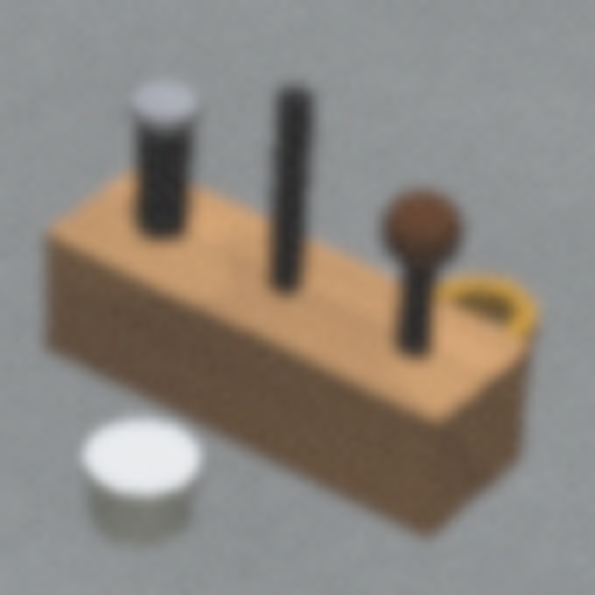

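```bash
cat > m.py <<'E'
from h import *
t=load("top0");s=load("scene0")
def blobs(d,box,mask):
    x0,y0,w,h=box;k=8
    im=cv2.resize(d["pixels"][y0:y0+h,x0:x0+w],None,fx=k,fy=k,interpolation=cv2.INTER_CUBIC)
    n,l,st,c=cv2.connectedComponentsWithStats(mask(im).astype(np.uint8))
    return [((c[i]+.5)/k-.5+[x0,y0],st[i,4]/k/k) for i in range(1,n) if st[i,4]>8*k*k]
dark=lambda im:im.max(2)<125
B={}
for n,d,box in(("top",t,(424,288,60,20)),("scene",s,(200,265,45,40))):
    for c,a in blobs(d,box,dark):print(n,c.round(2),a, onz(d,c,.078).round(4),onz(d,c,.07).round(4))
def c4(p,x0,y0,k):return (np.array(p)+.5)/k-.5+[x0,y0]
print("deck corners top")
for p in((640,47),(648,441),(42,434)):print(onz(t,c4(p,330,220,4),.07).round(4))
print("scene");
for p in((26,358),(242,514)):print(onz(s,c4(p,180,200,4),.07).round(4))
print("tab corners tri")
for a,b in (((150,452),(308,38)),((275,452),(246,80))):print(tri(t,c4(a,330,220,4),s,c4(b,180,200,4)))
for a,b in (((45,37),(578,243)),((345,38),(425,362))):print(tri(t,c4(a,330,220,4),s,c4(b,180,200,4)))
print("block top corners")
for p in((205,42),(370,42),(365,538),(196,540)):print(onz(t,c4(p,145,215,5),.055).round(4))
for p in((48,232),(440,420),(528,345)):print(onz(s,c4(p,325,165,7),.055).round(4))
print("stylus top",onz(t,c4((214,283),145,215,5),.14),onz(s,c4((295,92),325,165,7),.14),"base",onz(t,c4((290,289),145,215,5),.055),onz(s,c4((286,285),325,165,7),.055))
E
python3 m.py
```

```text
top [452.88 297.49] 98.328125 [ 0.5092 -0.2303  0.078 ] [ 0.509  -0.2322  0.07  ]
top [431.14 297.28] 106.75 [ 0.5087 -0.1932  0.078 ] [ 0.5085 -0.1947  0.07  ]
top [475.57 297.77] 110.453125 [ 0.5097 -0.2689  0.078 ] [ 0.5095 -0.2712  0.07  ]
top [453.45 297.59] 22.234375 [ 0.5091 -0.2313  0.078 ] [ 0.5089 -0.2332  0.07  ]
scene [216.45 265.79] 14.609375 [ 0.4527 -0.2071  0.078 ] [ 0.4452 -0.2019  0.07  ]
scene [237.98 274.7 ] 40.25 [ 0.5104 -0.195   0.078 ] [ 0.5035 -0.1897  0.07  ]
scene [211.73 293.11] 45.375 [ 0.5114 -0.2709  0.078 ] [ 0.5045 -0.2662  0.07  ]
scene [241.83 302.5 ] 24.015625 [ 0.58   -0.2475  0.078 ] [ 0.5736 -0.2426  0.07  ]
deck corners top
[ 0.6257 -0.2962  0.07  ]
[ 0.4552 -0.2982  0.07  ]
[ 0.4515 -0.0376  0.07  ]
scene
[ 0.4537 -0.2948  0.07  ]
[ 0.6245 -0.294   0.07  ]
tab corners tri
(array([ 0.45455342, -0.07791627,  0.16482154]), np.float64(0.0012094933339624743))
(array([ 0.45557079, -0.12625534,  0.1632144 ]), np.float64(0.0009796484380387846))
(array([ 0.62349726, -0.03598121,  0.08116364]), np.float64(0.0011579896616438381))
(array([ 0.62648921, -0.16471605,  0.08365832]), np.float64(0.002287841215308145))
block top corners
[0.6322 0.2472 0.055 ]
[0.6333 0.1866 0.055 ]
[0.4549 0.181  0.055 ]
[0.4527 0.2419 0.055 ]
[0.4531 0.1848 0.055 ]
[0.6324 0.191  0.055 ]
[0.6298 0.2477 0.055 ]
stylus top [0.54308469 0.21400676 0.14      ] [0.54007526 0.21830844 0.14      ] base [0.54305365 0.21195894 0.055     ] [0.54098295 0.21801279 0.055     ]
```

```bash
cat > g.py <<'E'
from h import *
from plant import r
def Rt(yaw): # tool y along world y turned by yaw, z down
    c,s=np.cos(yaw),np.sin(yaw); return R.from_matrix(np.array([[-c,-s,0],[-s,c,0],[0,0,-1]]).T)
def go(*ps,yaw=.033):
    st=r.get_state();q=R.from_quat(st["eef_rot"]);p=st["tool_pos"]
    T=Rt(yaw);rv=(q.inv()*T).as_rotvec()
    print("t",round(st["clock"],2),"pos",p.round(4),"open",round(st["opening"],3),"F",st["contact_force"].round(2),"tool axis",q.apply([0,0,1]).round(4))
    for x in ps:print("row",rv.round(3),(q.inv().apply(np.array(x)-p)*100).round(2))
E
python3 -c "
from g import *
print(Rt(.033).as_matrix().round(3))
go((.4,.2,.25),(.466,-.102,.25))"
```

```text
[[-0.999 -0.033  0.   ]
 [-0.033  0.999  0.   ]
 [-0.     0.    -1.   ]]
t 0.1 pos [0.2625 0.5666 0.246 ] open 0.999 F [-0.41 -0.44 -0.18] tool axis [-6.0e-04 -1.5e-03 -1.0e+00]
row [-0.002 -0.    -0.467] [-27.88 -27.49  -0.35]
row [-0.002 -0.    -0.467] [-46.56 -52.12  -0.31]
```

Emit:
carry_out:
  commands:
    - [[0, 0, -0.12, -2.8, -2.75, -0.3, 0], [0, 0, -0.23, -5.6, -5.5, -0.3, 0], [0, 0, -0.35, -8.4, -8.2, -0.3, 0], [0, 0, -0.467, -11.2, -11, -0.3, 0], [0, 0, -0.467, -14, -13.7, -0.3, 0], [0, 0, -0.467, -16.8, -16.5, -0.3, 0], [0, 0, -0.467, -19.6, -19.3, -0.3, 0], [0, 0, -0.467, -22.4, -22, -0.3, 0], [0, 0, -0.467, -25.2, -24.8, -0.3, 0], [0, 0, -0.467, -27.9, -27.5, -0.3, 0]]
  force: 30

```text
clock: 0.93
tool_pos: [0.4005, 0.1981, 0.2496]
eef_rot: [-0.017, 1.0, -0.0, -0.0]
contact_force: [0.6, 0.5, 0.1]
opening: 0.27
```

```bash
python3 -c "
from g import *
go((.466,-.102,.22))"
```

```text
t 0.93 pos [0.4005 0.1981 0.2496] open 0.27 F [0.64 0.47 0.05] tool axis [-2.e-04 -5.e-04 -1.e+00]
row [-0. -0.  0.] [ -5.55 -30.21   2.97]
```

Emit:
carry_out:
  commands:
    - [[0, 0, 0, -0.7, -3.8, 0.4, 0], [0, 0, 0, -1.4, -7.6, 0.8, 0], [0, 0, 0, -2.1, -11.4, 1.2, 0], [0, 0, 0, -2.8, -15.2, 1.6, 0], [0, 0, 0, -3.5, -19, 2, 0], [0, 0, 0, -4.2, -22.8, 2.4, 0], [0, 0, 0, -4.9, -26.6, 2.8, 0], [0, 0, 0, -5.5, -30.2, 3, 0], [0, 0, 0, -5.5, -30.2, 3, 0]]

```text
clock: 1.68
tool_pos: [0.4652, -0.1085, 0.2186]
eef_rot: [-0.01, 1.0, -0.002, -0.001]
contact_force: [-0.1, -0.1, -0.3]
opening: -0.0
```

Run:
```python
from g import *
go((.466,-.102,.169))
for n in("scene","top"):
    d=r.snapshot(n);pickle.dump(d,open(f"{n}1.pkl","wb"))
    if n=="scene":crop(d,180,130,160,160,4,"e.png")
    else:crop(d,330,220,170,130,4,"f.png")
# arc waypoints
H=np.array([.623,-.1005,.07])
for th in(.45,.35,.25,.15,.09,.04,0,):
    print(th,(H+[-.18*np.cos(th)+.012*np.sin(th),-.002,.18*np.sin(th)+.012*np.cos(th)+.008]).round(4))
```

```text
t 1.68 pos [ 0.4652 -0.1085  0.2186] open -0.0 F [-0.06 -0.14 -0.3 ] tool axis [-0.0012 -0.0044 -1.    ]
row [-0.004 -0.001 -0.013] [-0.1   0.67  4.96]
0.45 [ 0.4661 -0.1025  0.1671]
0.35 [ 0.458  -0.1025  0.151 ]
0.25 [ 0.4516 -0.1025  0.1342]
0.15 [ 0.4468 -0.1025  0.1168]
0.09 [ 0.4448 -0.1025  0.1061]
0.04 [ 0.4436 -0.1025  0.0972]
0 [ 0.443  -0.1025  0.09  ]
```

View pics/e.png

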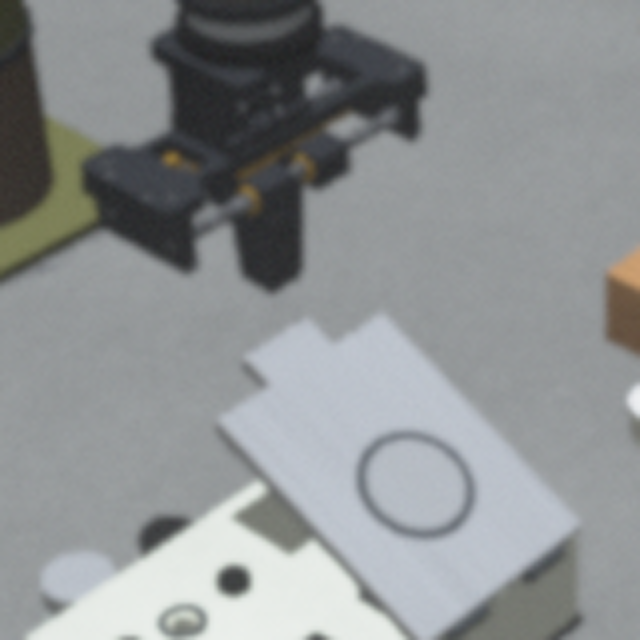

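View pics/f.png

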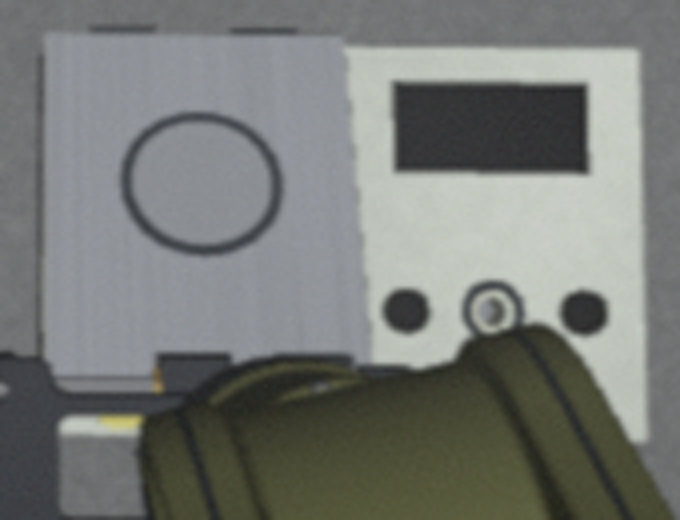

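The closed fingers hang above the lid tab; their tips are at about (270,285) in the scene crop. I'll descend along the lid's arc next.

Run:
```python
from g import *
go((.4661,-.1025,.172),(.456,-.1025,.146),(.448,-.1025,.120),(.4445,-.1025,.104),(.443,-.1025,.094),(.443,-.1025,.089))
```

```text
t 1.78 pos [ 0.4649 -0.1013  0.2192] open 0.003 F [ 0.15 -0.3  -0.05] tool axis [-8.e-04  1.e-04 -1.e+00]
row [ 0.    -0.001 -0.004] [-0.12 -0.12  4.72]
row [ 0.    -0.001 -0.004] [ 0.89 -0.1   7.32]
row [ 0.    -0.001 -0.004] [ 1.69 -0.07  9.92]
row [ 0.    -0.001 -0.004] [ 2.04 -0.06 11.52]
row [ 0.    -0.001 -0.004] [ 2.19 -0.06 12.52]
row [ 0.    -0.001 -0.004] [ 2.19 -0.06 13.02]
```

Emit:
carry_out:
  commands:
    - [[0, 0, 0, -0.1, -0.1, 1.6, 0], [0, 0, 0, -0.1, -0.1, 3.2, 0], [0, 0, 0, -0.1, -0.1, 4.4, 0], [0, 0, 0, 0, -0.1, 5.2, 0], [0, 0, 0, 0.4, -0.1, 6.1, 0], [0, 0, 0, 0.75, -0.1, 7, 0], [0, 0, 0, 1.1, -0.1, 7.9, 0], [0, 0, 0, 1.4, -0.1, 8.8, 0], [0, 0, 0, 1.65, -0.1, 9.7, 0], [0, 0, 0, 1.65, -0.1, 9.7, 0]]

```text
clock: 2.62
tool_pos: [0.4477, -0.0996, 0.1218]
eef_rot: [-0.018, 1.0, 0.0, -0.001]
contact_force: [0.1, 0.2, 0.2]
opening: 0.005
```

Run:
```python
from g import *
go((.4445,-.1025,.104),(.443,-.1025,.095),(.443,-.1025,.089))
d=r.snapshot("scene");crop(d,180,150,160,160,4,"g.png")
```

```text
t 2.62 pos [ 0.4477 -0.0996  0.1218] open 0.005 F [0.08 0.19 0.24] tool axis [-2.6e-03  9.0e-04 -1.0e+00]
row [ 0.001 -0.003  0.003] [ 0.33 -0.28  1.78]
row [ 0.001 -0.003  0.003] [ 0.47 -0.28  2.69]
row [ 0.001 -0.003  0.003] [ 0.47 -0.28  3.29]
```

View pics/g.png

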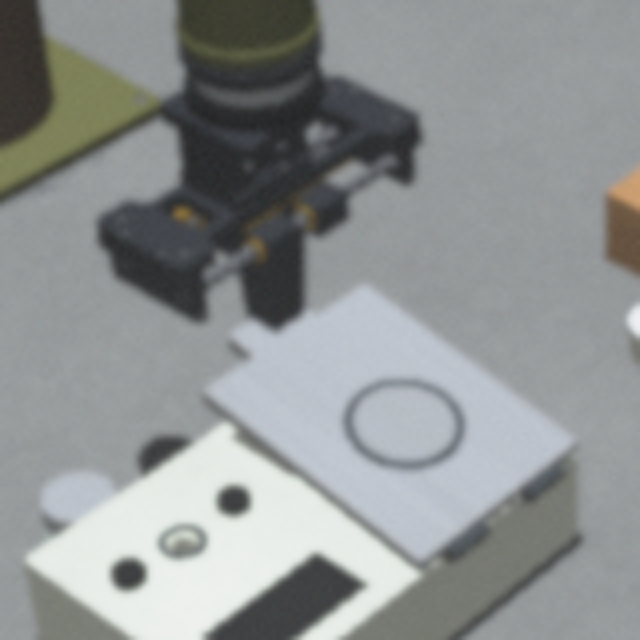

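The lid is following the fingers down, and the tips sit on the tab at about (275,325). I'll press it past the catch now.

Emit:
carry_out:
  commands:
    - [[0, 0, 0, 0.15, -0.2, 0.9, 0], [0, 0, 0, 0.3, -0.2, 1.7, 0], [0, 0, 0, 0.4, -0.2, 2.2, 0], [0, 0, 0, 0.45, -0.2, 2.7, 0], [0, 0, 0, 0.45, -0.2, 3.1, 0], [0, 0, 0, 0.45, -0.2, 3.3, 0], [0, 0, 0, 0.45, -0.2, 3.3, 0]]

```text
clock: 3.25
tool_pos: [0.4448, -0.1028, 0.0904]
eef_rot: [-0.017, 1.0, 0.0, 0.001]
contact_force: [-0.1, 1.0, 5.1]
opening: 0.004
```

Run:
```python
from g import *
go((.443,-.1025,.088))
d=r.snapshot("scene");crop(d,180,150,160,160,4,"i.png")
```

```text
t 3.25 pos [ 0.4448 -0.1028  0.0904] open 0.004 F [-0.09  0.97  5.08] tool axis [ 1.2e-03  1.0e-04 -1.0e+00]
row [0.    0.001 0.001] [0.18 0.04 0.24]
```

View pics/i.png

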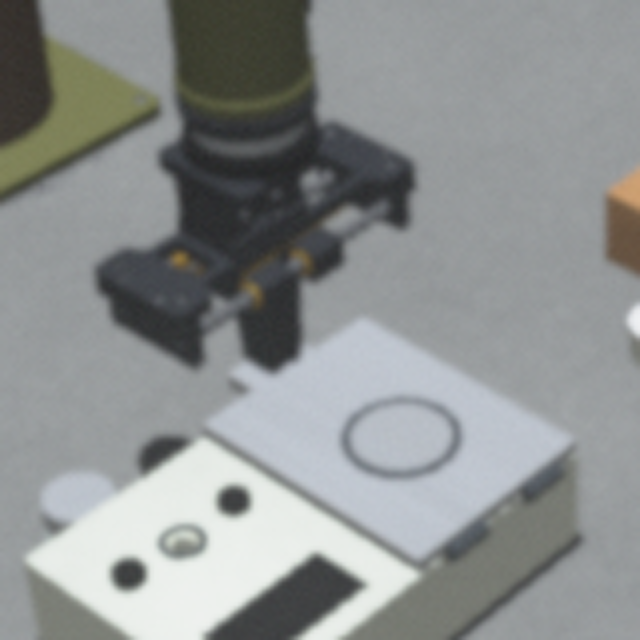

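The lid looks flush with the deck (edge from (205,430) to (420,560)). I'll press a little harder to make sure it's seated, then lift away.

Emit:
carry_out:
  commands:
    - [[0, 0, 0, 0, 0, 0.3, 0], [0, 0, 0, 0, 0, 0.5, 0], [0, 0, 0, 0, 0, 0.5, 0]]

```text
clock: 3.55
tool_pos: [0.4449, -0.1029, 0.0895]
eef_rot: [-0.017, 1.0, -0.001, 0.002]
contact_force: [-8.1, 3.1, 59.1]
opening: 0.005
```

Emit:
carry_out:
  commands:
    - [[0, 0, 0, 0, 0, -1, 0], [0, 0, 0, 0, 0, -4, 0], [0, 0, 0, 0, 0, -8, 1], [0, 0, 0, 0, 0, -12, 2], [0, 0, 0, 0, 0, -16, 3.5]]

```text
clock: 3.97
tool_pos: [0.4434, -0.1029, 0.2466]
eef_rot: [-0.017, 1.0, 0.0, -0.001]
contact_force: [1.2, -0.8, -0.4]
opening: 0.204
```

Run:
```python
from g import *
go((.542,.2155,.25))
d=r.snapshot("scene");crop(d,180,150,160,160,4,"j.png")
```

```text
t 3.97 pos [ 0.4434 -0.1029  0.2466] open 0.204 F [ 1.21 -0.78 -0.41] tool axis [-1.5e-03  6.0e-04 -1.0e+00]
row [ 0.001 -0.001  0.001] [-10.94  31.48  -0.33]
```

View pics/j.png

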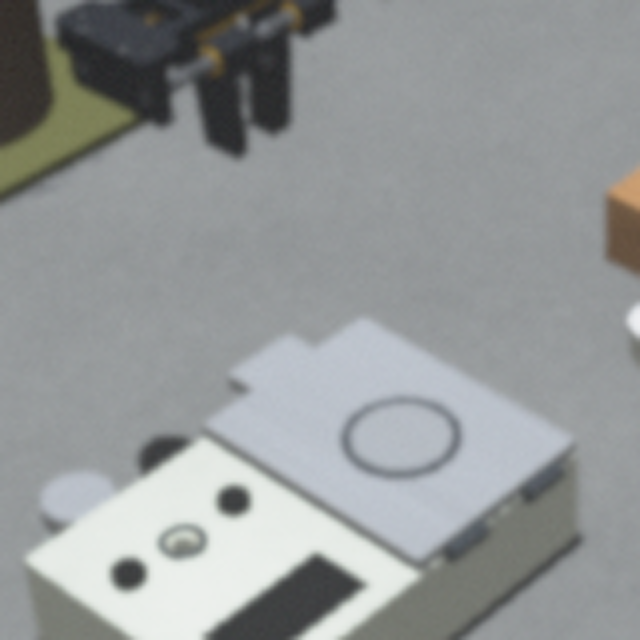

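The lid stayed shut after I lifted off. That last press reached 59 N at the fingertips, so the contact is stiff and I'll use much smaller steps on the button. Next, to the stylus.

Emit:
carry_out:
  commands:
    - [[0, 0, 0, -1.3, 3.8, -0.3, 4.5], [0, 0, 0, -2.6, 7.6, -0.3, 4.5], [0, 0, 0, -4, 11.4, -0.3, 4.5], [0, 0, 0, -5.3, 15.2, -0.3, 4.5], [0, 0, 0, -6.6, 19, -0.3, 4.5], [0, 0, 0, -7.9, 22.8, -0.3, 4.5], [0, 0, 0, -9.3, 26.6, -0.3, 4.5], [0, 0, 0, -10.5, 30, -0.3, 4.5], [0, 0, 0, -10.94, 31.5, -0.3, 4.5], [0, 0, 0, -10.94, 31.5, -0.3, 4.5]]

```text
clock: 4.85
tool_pos: [0.5427, 0.2212, 0.2478]
eef_rot: [-0.02, 1.0, 0.002, 0.0]
contact_force: [0.1, 0.5, 0.1]
opening: 0.511
```

Run:
```python
from g import *
for n in("scene","top"):
    d=r.snapshot(n);pickle.dump(d,open(f"{n}2.pkl","wb"))
    if n=="scene":crop(d,300,60,160,190,3,"k.png")
go((.542,.2155,.17),(.542,.2155,.099))
```

```text
t 4.95 pos [0.5426 0.215  0.2473] open 0.509 F [ 0.61 -0.25 -0.68] tool axis [-0.0012 -0.0011 -1.    ]
row [-0.001 -0.001  0.002] [0.05 0.06 7.73]
row [-0.001 -0.001  0.002] [ 0.04  0.07 14.83]
```

View pics/k.png

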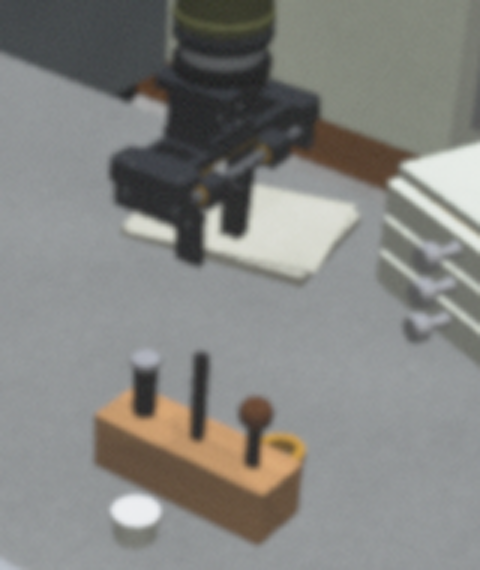

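The open fingers are at (190,255) and (235,230), either side of the line above the stylus top at (200,355). I'll descend in two stages.

Emit:
carry_out:
  commands:
    - [[0, 0, 0, 0, 0, 2, 4.5], [0, 0, 0, 0, 0, 4, 4.5], [0, 0, 0, 0, 0, 6, 4.5], [0, 0, 0, 0, 0, 8, 4.5], [0, 0, 0, 0, 0, 9, 4.5], [0, 0, 0, 0, 0, 9, 4.5]]

```text
clock: 5.45
tool_pos: [0.5418, 0.2123, 0.1557]
eef_rot: [-0.016, 1.0, -0.002, -0.002]
contact_force: [-0.5, 0.5, -0.7]
opening: 0.511
```

Run:
```python
from g import *
d=r.snapshot("scene");crop(d,310,120,110,130,5,"l.png")
go((.542,.2155,.099))
```

```text
t 5.5 pos [0.5427 0.2132 0.1572] open 0.509 F [ 0.15 -0.36  0.27] tool axis [-0.002  -0.0019 -1.    ]
row [-0.002 -0.002 -0.001] [0.05 0.24 5.82]
```

View pics/l.png

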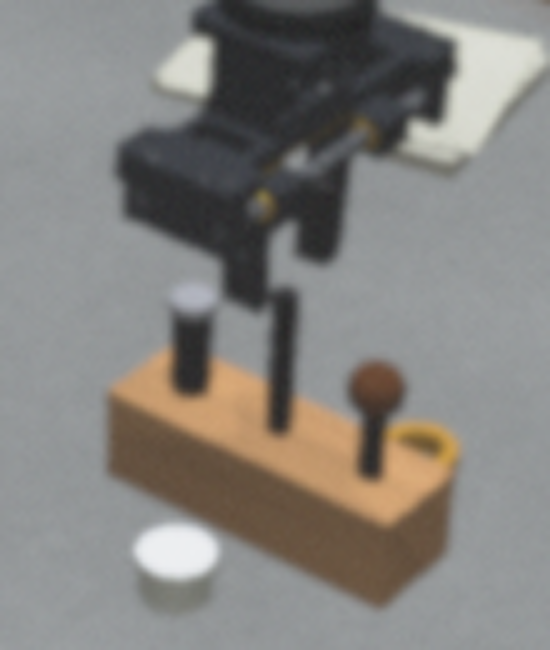

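Emit:
carry_out:
  commands:
    - [[0, 0, 0, 0, 0.1, 1.5, 4.5], [0, 0, 0, 0, 0.1, 3, 4.5], [0, 0, 0, 0, 0.1, 4.5, 4.5], [0, 0, 0, 0, 0.1, 5.8, 4.5], [0, 0, 0, 0, 0.1, 5.8, 4.5]]

```text
clock: 5.92
tool_pos: [0.5428, 0.2151, 0.099]
eef_rot: [-0.016, 1.0, -0.001, -0.001]
contact_force: [-0.4, -0.4, 0.1]
opening: 0.509
```

Run:
```python
from g import *
d=r.snapshot("scene");crop(d,310,120,110,130,5,"n.png")
go((.542,.2155,.099))
```

```text
t 5.97 pos [0.5433 0.2156 0.1001] open 0.512 F [0.01 0.04 0.03] tool axis [-3.e-04 -5.e-04 -1.e+00]
row [-0.001 -0.    -0.   ] [ 0.13 -0.    0.11]
```

View pics/n.png

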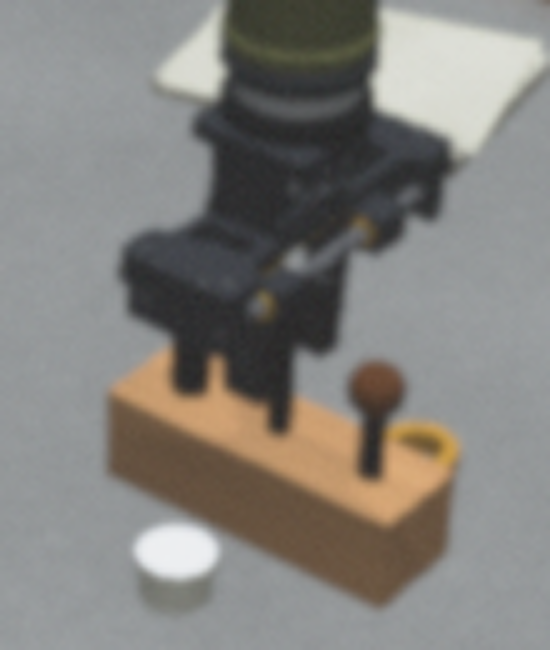

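The stylus (base at (280,425)) is between the fingers, so I'll close on it.

Emit:
carry_out:
  commands:
    - [[0, 0, 0, 0, 0, 0, 2.5], [0, 0, 0, 0, 0, 0, 1.2], [0, 0, 0, 0, 0, 0, 0.6], [0, 0, 0, 0, 0, 0, 0.6], [0, 0, 0, 0, 0, 0, 0.6], [0, 0, 0, 0, 0, 0, 0.6], [0, 0, 0, 0, 0, 0, 0.6]]
  force: 35

```text
clock: 6.55
tool_pos: [0.5436, 0.2159, 0.1002]
eef_rot: [-0.016, 1.0, -0.0, 0.0]
contact_force: [-0.8, -1.2, 4.7]
opening: 0.149
```

Run:
```python
from g import *
go((.542,.2155,.25))
```

```text
t 6.55 pos [0.5436 0.2159 0.1002] open 0.149 F [-0.82 -1.21  4.74] tool axis [ 8.e-04 -2.e-04 -1.e+00]
row [-0.     0.001 -0.   ] [  0.15  -0.04 -14.98]
```

Emit:
carry_out:
  commands:
    - [[0, 0, 0, 0, 0, -1, 0.6], [0, 0, 0, 0, 0, -2.5, 0.6], [0, 0, 0, 0, 0, -4.5, 0.6], [0, 0, 0, 0, 0, -7, 0.6], [0, 0, 0, 0, 0, -10, 0.6], [0, 0, 0, 0, 0, -12, 0.6], [0, 0, 0, 0, 0, -12, 0.6], [0, 0, 0, 0, 0, -12, 0.6]]

```text
clock: 7.22
tool_pos: [0.5436, 0.2166, 0.221]
eef_rot: [-0.017, 1.0, 0.001, 0.001]
contact_force: [-0.6, 0.9, -1.3]
opening: 0.146
```

Run:
```python
from g import *
for n in("scene","top"):
    d=r.snapshot(n);pickle.dump(d,open(f"{n}3.pkl","wb"))
    if n=="scene":crop(d,310,80,110,150,5,"o.png")
go((.51,-.232,.22))
```

```text
t 7.32 pos [0.5425 0.2157 0.219 ] open 0.152 F [ 0.21 -0.78 -0.61] tool axis [-1.7e-03 -8.0e-04 -1.0e+00]
row [-0.001 -0.002  0.   ] [  4.74 -44.63  -0.06]
```

View pics/o.png

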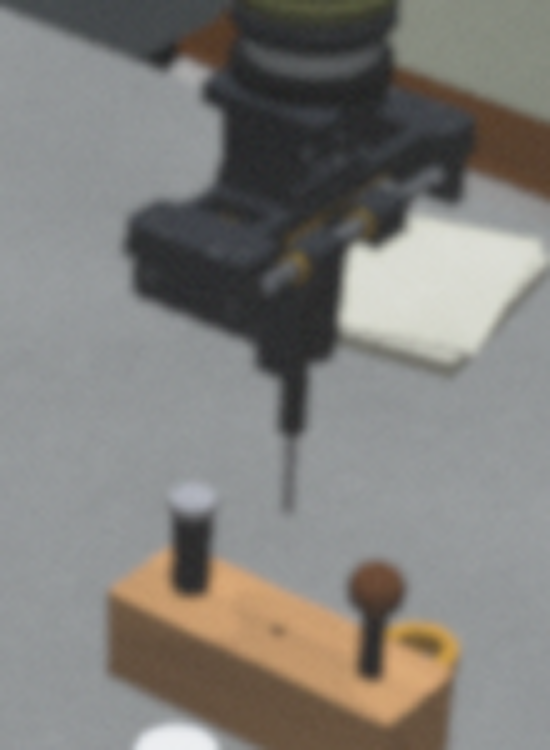

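The stylus is out of the block and hanging straight, with its tip at (288,512) in the crop. I'll check the tip's offset against the TCP and carry it over.

Run:
```python
from g import *
s=load("scene3");p=np.array([288.5,513.])/5-.4+[310,80]
print(onz(s,p,.124),onz(s,p,.127))
```

```text
[0.53945648 0.22263511 0.124     ] [0.54209929 0.21907615 0.127     ]
```

Emit:
carry_out:
  commands:
    - [[0, 0, 0, 0.4, -3.8, -0.1, 0.6], [0, 0, 0, 0.8, -7.6, -0.1, 0.6], [0, 0, 0, 1.2, -11.4, -0.1, 0.6], [0, 0, 0, 1.6, -15.2, -0.1, 0.6], [0, 0, 0, 2, -19, -0.1, 0.6], [0, 0, 0, 2.4, -22.8, -0.1, 0.6], [0, 0, 0, 2.8, -26.6, -0.1, 0.6], [0, 0, 0, 3.2, -30.4, -0.1, 0.6], [0, 0, 0, 3.6, -34.2, -0.1, 0.6], [0, 0, 0, 4, -38, -0.1, 0.6]]

```text
clock: 8.15
tool_pos: [0.5144, -0.1666, 0.2193]
eef_rot: [-0.017, 1.0, 0.001, -0.001]
contact_force: [0.8, -0.1, -0.3]
opening: 0.149
```

Run:
```python
from g import *
go((.51,-.232,.2))
```

```text
t 8.15 pos [ 0.5144 -0.1666  0.2193] open 0.149 F [ 0.83 -0.06 -0.27] tool axis [-0.003  0.001 -1.   ]
row [ 0.001 -0.003  0.001] [ 0.66 -6.52  1.92]
```

Emit:
carry_out:
  commands:
    - [[0, 0, 0, 0.3, -3, 0.5, 0.6], [0, 0, 0, 0.6, -5.5, 1.3, 0.6], [0, 0, 0, 0.65, -6.5, 2.2, 0.6], [0, 0, 0, 0.65, -6.5, 2.8, 0.6], [0, 0, 0, 0.65, -6.5, 2.8, 0.6], [0, 0, 0, 0.65, -6.5, 2.8, 0.6]]

```text
clock: 8.65
tool_pos: [0.5117, -0.2272, 0.192]
eef_rot: [-0.018, 1.0, 0.001, -0.001]
contact_force: [0.0, 1.1, -0.2]
opening: 0.152
```

Run:
```python
from g import *
for n in("scene","top"):
    d=r.snapshot(n);pickle.dump(d,open(f"{n}4.pkl","wb"))
    if n=="scene":crop(d,170,220,90,90,8,"p.png")
    else:crop(d,400,220,110,110,5,"q.png")
go((.51,-.232,.18))
```

```text
t 8.75 pos [ 0.5123 -0.2276  0.1929] open 0.147 F [-0.86  0.13  0.35] tool axis [ 6.0e-04  1.4e-03 -1.0e+00]
row [0.001 0.001 0.004] [ 0.25 -0.44  1.29]
```

View pics/p.png

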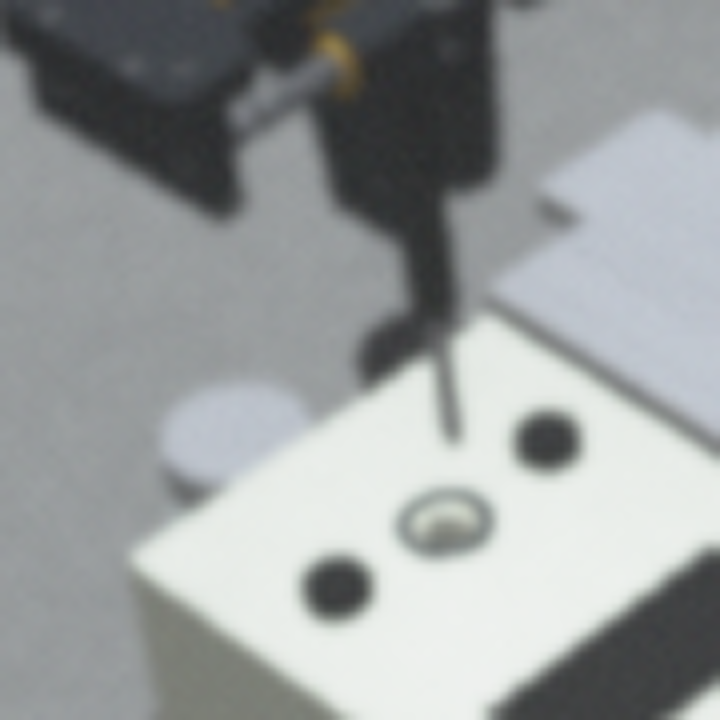

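View pics/q.png

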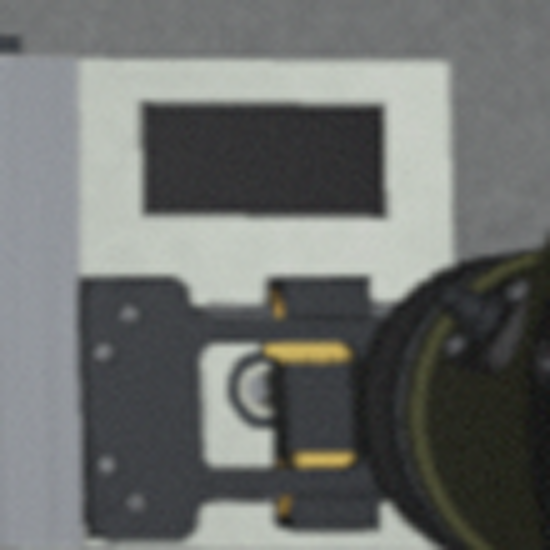

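Run:
```python
from g import *
s=load("scene4")
f=lambda p:(np.array(p)+.5)/8-.5+[170,220]
print("bore",onz(s,f((446,522)),.07))
for z in(.096,.0985,.101):print("tip",z,onz(s,f((454,440)),z))
print("handle lower end", *[onz(s,f((433,322)),z) for z in(.1475,)])
```

```text
bore [ 0.50689948 -0.22982683  0.07      ]
tip 0.096 [ 0.50691169 -0.22348215  0.096     ]
tip 0.0985 [ 0.50913597 -0.22511303  0.0985    ]
tip 0.101 [ 0.51136026 -0.22674391  0.101     ]
handle lower end [ 0.51445021 -0.23051864  0.1475    ]
```

Both estimates agree: the tip needs about -2 mm in x and -5 mm in y. I'll shift it, go down to just above the deck and look again.

Emit:
carry_out:
  commands:
    - [[0, 0, 0, 0.1, -0.25, 0.3, 0.6], [0, 0, 0, 0.22, -0.46, 0.9, 0.6], [0, 0, 0, 0.22, -0.46, 1.5, 0.6], [0, 0, 0, 0.22, -0.46, 2, 0.6], [0, 0, 0, 0.22, -0.46, 2, 0.6], [0, 0, 0, 0.22, -0.46, 2, 0.6], [0, 0, 0, 0.22, -0.46, 2, 0.6]]

```text
clock: 9.33
tool_pos: [0.5096, -0.2348, 0.1727]
eef_rot: [-0.017, 1.0, 0.0, 0.0]
contact_force: [0.4, -0.7, -0.8]
opening: 0.15
```

Run:
```python
from g import *
d=r.snapshot("scene");pickle.dump(d,open("scene5.pkl","wb"));crop(d,170,220,90,90,8,"s.png")
go((.51,-.2323,.17));go((.51,-.2323,.15))
```

```text
t 9.38 pos [ 0.5097 -0.2348  0.1728] open 0.149 F [ 0.25 -0.34 -0.99] tool axis [ 4.e-04  1.e-04 -1.e+00]
row [0. 0. 0.] [-0.04  0.25  0.28]
t 9.38 pos [ 0.5097 -0.2348  0.1728] open 0.149 F [ 0.25 -0.34 -0.99] tool axis [ 4.e-04  1.e-04 -1.e+00]
row [0. 0. 0.] [-0.04  0.25  2.28]
```

View pics/s.png

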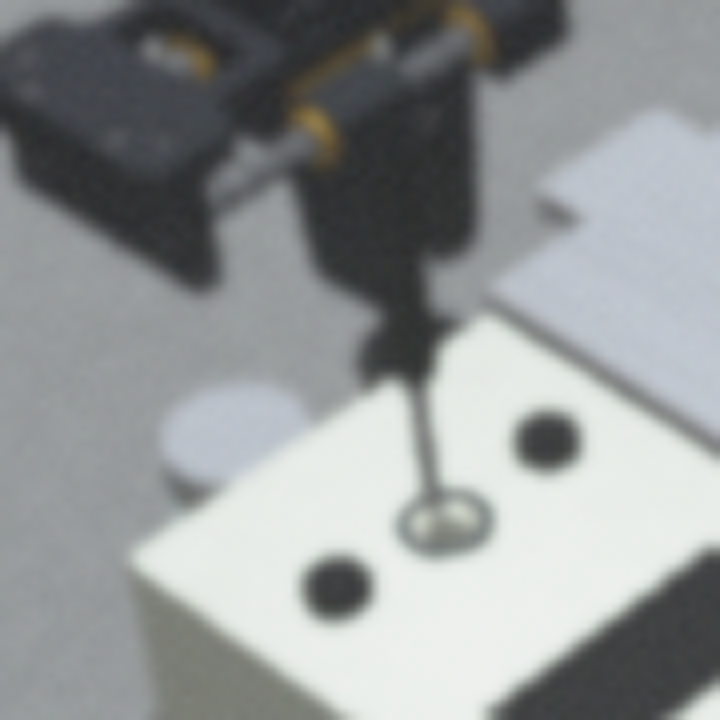

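Run:
```python
from g import *
s=load("scene5")
f=lambda p:(np.array(p)+.5)/8-.5+[170,220]
for z in(.076,.078,.080):print("tip",z,onz(s,f((434,500)),z))
B=np.array([.5069,-.2298,.07])
print(proj(s,B),proj(s,B+[0,0,.008])*8-np.array([170,220])*8)
for _ in range(3):go((.51,-.2323,.17))
```

```text
tip 0.076 [ 0.50313383 -0.23000944  0.076     ]
tip 0.078 [ 0.50488271 -0.23127148  0.078     ]
tip 0.08 [ 0.50663159 -0.23253353  0.08      ]
[225.32198381 284.8062079 ] [439.56588968 497.10085473]
t 9.38 pos [ 0.5097 -0.2348  0.1728] open 0.149 F [ 0.25 -0.34 -0.99] tool axis [ 4.e-04  1.e-04 -1.e+00]
row [0. 0. 0.] [-0.04  0.25  0.28]
t 9.38 pos [ 0.5097 -0.2348  0.1728] open 0.149 F [ 0.25 -0.34 -0.99] tool axis [ 4.e-04  1.e-04 -1.e+00]
row [0. 0. 0.] [-0.04  0.25  0.28]
t 9.38 pos [ 0.5097 -0.2348  0.1728] open 0.149 F [ 0.25 -0.34 -0.99] tool axis [ 4.e-04  1.e-04 -1.e+00]
row [0. 0. 0.] [-0.04  0.25  0.28]
```

The tip sits at (434,497) against an expected (440,497), so it's about 1.5–2 mm short in +y. I'll correct that while going down into the hole, stopping above the button.

Emit:
carry_out:
  commands:
    - [[0, 0, 0, -0.05, 0.2, 0, 0.6], [0, 0, 0, -0.05, 0.2, 0, 0.6], [0, 0, 0, -0.05, 0.2, 0.4, 0.6], [0, 0, 0, -0.05, 0.2, 0.8, 0.6], [0, 0, 0, -0.05, 0.2, 1.2, 0.6], [0, 0, 0, -0.05, 0.2, 1.6, 0.6], [0, 0, 0, -0.05, 0.2, 1.8, 0.6], [0, 0, 0, -0.05, 0.2, 1.8, 0.6]]

```text
clock: 10.05
tool_pos: [0.5095, -0.2328, 0.154]
eef_rot: [-0.017, 1.0, 0.0, -0.001]
contact_force: [-0.4, 0.3, 0.4]
opening: 0.148
```

Run:
```python
from g import *
d=r.snapshot("scene");pickle.dump(d,open("scene6.pkl","wb"));crop(d,170,220,90,90,8,"u.png")
go((.51,-.2323,.144))
```

```text
t 10.1 pos [ 0.5097 -0.2328  0.1543] open 0.149 F [-0.53  1.1  -0.76] tool axis [-7.e-04  3.e-04 -1.e+00]
row [ 0.    -0.001  0.   ] [-0.03  0.05  1.03]
```

View pics/u.png

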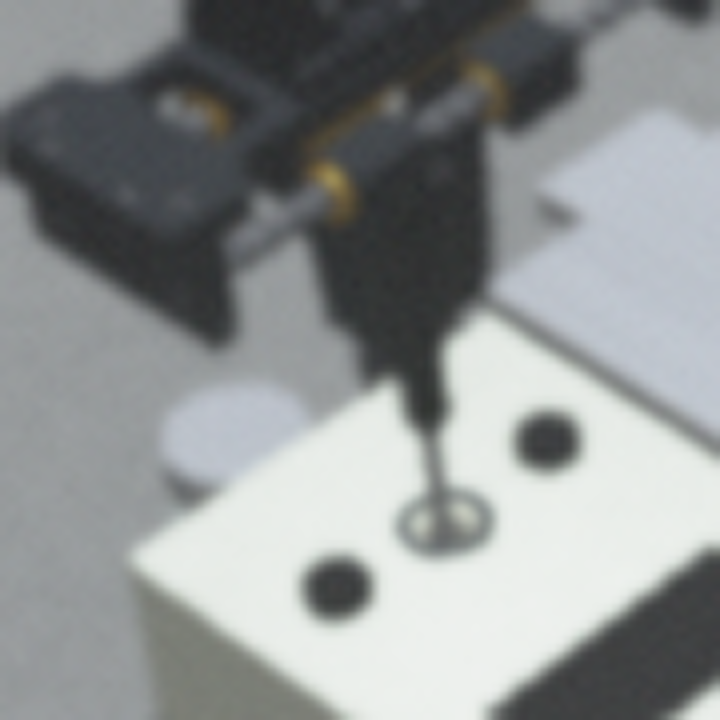

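The rod is inside the hole, passing at (443,525) with the ring centred at (446,522), and there is no side force. I'll continue down to the button.

Emit:
carry_out:
  commands:
    - [[0, 0, 0, 0, 0, 0.4, 0.6], [0, 0, 0, 0, 0, 0.8, 0.6], [0, 0, 0, 0, 0, 1.2, 0.6], [0, 0, 0, 0, 0, 1.5, 0.6], [0, 0, 0, 0, 0, 1.7, 0.6], [0, 0, 0, 0, 0, 1.7, 0.6], [0, 0, 0, 0, 0, 1.7, 0.6]]

```text
clock: 10.68
tool_pos: [0.5099, -0.2328, 0.1378]
eef_rot: [-0.017, 1.0, 0.0, -0.0]
contact_force: [-0.5, -0.0, 2.0]
opening: 0.148
```

Run:
```python
from g import *
for _ in range(3):
    go((.51,-.2323,.134)); r.snapshot("top")
```

```text
t 10.68 pos [ 0.5099 -0.2328  0.1378] open 0.148 F [-0.45 -0.05  1.98] tool axis [-1.e-04  0.e+00 -1.e+00]
row [ 0. -0.  0.] [-0.01  0.05  0.38]
t 10.73 pos [ 0.5099 -0.2328  0.1378] open 0.146 F [-1.54  0.23  1.25] tool axis [-0. -0. -1.]
row [-0. -0.  0.] [-0.01  0.05  0.38]
t 10.78 pos [ 0.5099 -0.2328  0.1379] open 0.145 F [ 0.09 -0.84  1.15] tool axis [ 1.e-04 -0.e+00 -1.e+00]
row [-0.  0.  0.] [-0.01  0.05  0.39]
```

Contact has started at 1–2 N. I'll move down in 1–2 mm steps and watch for the stop.

Emit:
carry_out:
  commands:
    - [[0, 0, 0, 0, 0, 0.1, 0.6], [0, 0, 0, 0, 0, 0.2, 0.6], [0, 0, 0, 0, 0, 0.2, 0.6], [0, 0, 0, 0, 0, 0.2, 0.6]]

```text
clock: 11.17
tool_pos: [0.5099, -0.2329, 0.1357]
eef_rot: [-0.017, 1.0, 0.0, 0.0]
contact_force: [-0.0, -0.0, 3.8]
opening: 0.15
```

Emit:
carry_out:
  commands:
    - [[0, 0, 0, 0, 0, 0.1, 0.6], [0, 0, 0, 0, 0, 0.1, 0.6], [0, 0, 0, 0, 0, 0.1, 0.6]]

```text
clock: 11.42
tool_pos: [0.51, -0.2328, 0.1347]
eef_rot: [-0.017, 1.0, 0.0, 0.0]
contact_force: [0.1, 0.6, 3.3]
opening: 0.147
```

Emit:
carry_out:
  commands:
    - [[0, 0, 0, 0, 0, 0.1, 0.6], [0, 0, 0, 0, 0, 0.1, 0.6], [0, 0, 0, 0, 0, 0.1, 0.6]]

```text
clock: 11.67
tool_pos: [0.51, -0.2329, 0.1337]
eef_rot: [-0.017, 1.0, 0.0, 0.0]
contact_force: [0.1, -0.9, 3.6]
opening: 0.147
```

Emit:
carry_out:
  commands:
    - [[0, 0, 0, 0, 0, 0.1, 0.6], [0, 0, 0, 0, 0, 0.1, 0.6], [0, 0, 0, 0, 0, 0.1, 0.6]]

```text
clock: 11.92
tool_pos: [0.5102, -0.2329, 0.1334]
eef_rot: [-0.017, 1.0, -0.0, 0.0]
contact_force: [-0.8, 0.5, 8.2]
opening: 0.146
```

The tool moved only 0.3 mm of the 1 mm step and force jumped to 8 N, so the button is on its stop. I'll add a small margin and hold.

Emit:
carry_out:
  commands:
    - [[0, 0, 0, 0, 0, 0.05, 0.6], [0, 0, 0, 0, 0, 0.05, 0.6], [0, 0, 0, 0, 0, 0.05, 0.6], [0, 0, 0, 0, 0, 0.05, 0.6], [0, 0, 0, 0, 0, 0.05, 0.6], [0, 0, 0, 0, 0, 0.05, 0.6]]

```text
clock: 12.42
tool_pos: [0.5103, -0.2329, 0.1332]
eef_rot: [-0.017, 1.0, -0.0, 0.0]
contact_force: [-1.3, 0.8, 11.1]
opening: 0.149
```

Run:
```python
from g import *
go((.51,-.2323,.133))
d=r.snapshot("scene");crop(d,160,150,250,190,3,"v.png")
for _ in range(4):
    r.snapshot("top");go()
```

```text
t 12.42 pos [ 0.5103 -0.2329  0.1332] open 0.149 F [-1.33  0.75 11.14] tool axis [ 1.e-03 -6.e-04 -1.e+00]
row [-0.001  0.001  0.   ] [0.03 0.06 0.02]
t 12.52 pos [ 0.5103 -0.2329  0.1332] open 0.149 F [-1.45 -0.49 12.14] tool axis [ 1.e-03 -6.e-04 -1.e+00]
t 12.57 pos [ 0.5103 -0.2329  0.1332] open 0.146 F [-2.93  1.27 11.1 ] tool axis [ 1.e-03 -6.e-04 -1.e+00]
t 12.62 pos [ 0.5103 -0.2329  0.1332] open 0.147 F [-1.53  1.1  11.23] tool axis [ 1.e-03 -6.e-04 -1.e+00]
t 12.67 pos [ 0.5103 -0.2329  0.1332] open 0.148 F [-1.91  0.43 12.07] tool axis [ 1.e-03 -6.e-04 -1.e+00]
```

View pics/v.png

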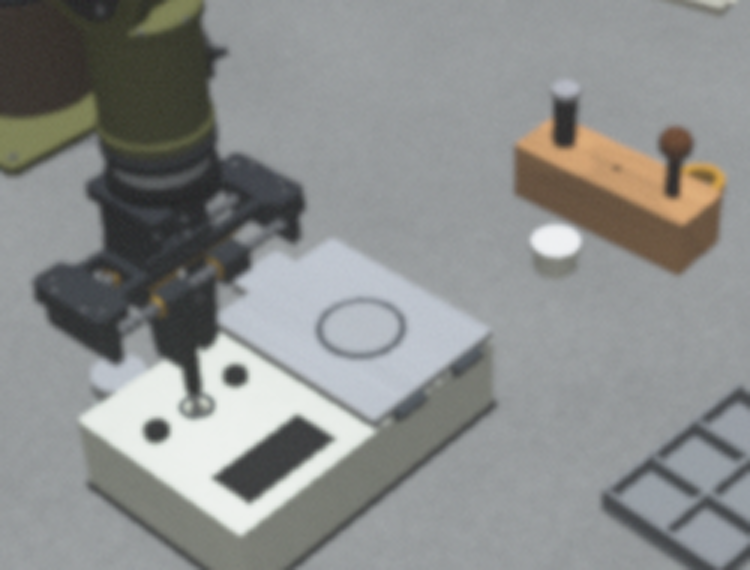

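The picture shows the rod in the hole at (197,405), the lid shut, both other tools still in the block, and nothing disturbed. The force holds steady at about 11 N.

```bash
python3 -c "
from plant import r
print(r.finish_job())"
```

```text
the job is handed in; nothing more can be done
None
```

The job is handed in at about 12.7 s. The lid is shut past its catch, and the gripped stylus is holding the tester's button fully down.

- **Lid:** It stayed flush after the fingers lifted off, and it was still flush in the last picture.
- **Button:** The force rose through the spring's range to about 3.6 N. At a TCP height of 0.133 m, within 1 mm of the expected bottom of the button's travel, it jumped to 8 N and the tool stopped moving. I then added 0.5 mm, and the push held steady at 11–12 N. The button itself was not visible, so I judged its travel from height and force.
- **Grip:** The fingers showed about 13 mm open on the 14 mm handle throughout, with a 35 N grip.
- **Bench:** In the last picture the screwdriver and case press are in the block. The pot and ring look untouched, and so does the visible part of the tray. The jar and loupe were partly or wholly hidden by the gripper in that view.

**High force on the lid:** My last extra press on the shut lid peaked at 59 N at the wrist, through the fingertips. That is below the 120 N wrist limit and the gripper's body did not touch anything, but it was more than needed.

**Camera disagreement:** The two cameras differed by about 2–4 mm on positions. I settled this by comparing the rod's tip with the hole in the same picture before going in.

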